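Take a contact-plate sample of a marked spot on the clean bench

TASK

We are taking the contact-plate sample of the position marked by the ring on the clean bench. Someone left the 50 ml amber bottle standing on it: set the bottle down in the rack well that fits it and let go of it. Then take the spring-loaded applicator by its handle out of its dock and press its plate down on the middle of the ring, flat and with the handle upright, with a light push of about 5 N (the sleeve just down to the black line on the stem), letting the plate touch the bench nowhere else and leaving everything else in place; finish while still gripping the handle and holding the plate pressed there.

Things in the scene. Friction and masses are not known exactly. Their poses are not given: they have to be found in the camera images.
- bottle: amber glass 50 ml bottle, black screw cap, white label band; 92 mm tall, body 46 mm in diameter up to 55 mm height, cap 34 mm in diameter over the top 22 mm; 0.09 to 0.18 kg. Starts standing on the marked ring, up to 1 cm off its middle. Origin: centre of its underside; z up through the cap. Best gripped by the cap from above.
- rack: fixed white bottle rack, 160 x 160 x 40 mm, four round wells 25 mm deep. In its frame (mm): x -39, y 39: the empty 51 mm well of the 50 ml bottle; 39, 39: 61 mm, holds the 100 ml bottle; 39, -39: 61 mm, empty, too wide for this bottle; -39, -39: 33 mm, holds the small bottle. Origin: centre of its underside, z up. Left or right of the ring, turned by any angle.
- own_well (a point): centre of the floor of the 51 mm well that belongs to the 50 ml bottle, 15 mm above the bench and 25 mm below the well's mouth (the rim has a 2 mm chamfer). Axes as the rack's.
- mark: the marked sampling position: a thin black ring printed flat on the bench, 72 mm inside diameter, 76 mm outside, with four short ticks outside it. Origin: its centre at the height of the bench top; z up. Nothing of it stands proud of the bench.
- dock: round grey plastic dock fixed to the bench, 92 mm in diameter over its foot and 18 mm high, a cup of 37 mm inside radius in which the applicator's plate is parked (2 mm of play all round, lift straight up). Origin: centre of its underside; z up. It stands on the other side of the ring from the rack.
- applicator: handle part of the contact-plate applicator (0.22 kg in all), upright in the dock: round black sleeve, 27 mm in diameter, 47 to 116 mm above the origin, domed top at 118 mm, 38 mm finger guard at 40 to 47 mm. Origin: on the axis, where the plate's lower face is with the spring relaxed (5 mm above the bench in the dock); z up along the axis.
- plate: lower part of the applicator, on a steel stem that slides up into the sleeve against a spring (stop at 16 mm): round plate holder, 70 mm in diameter, 3 to 21 mm above the origin, and below it the contact face, 55 mm in diameter. Origin: centre of the contact face, the lowest point; z up along the axis.
- plate_face (a point): centre of the plate's contact face (the plate's origin). Pressed on the bench, it takes about 3 N before the sleeve begins to sink, then 3.3 mm per further newton: 7 mm (sleeve's lower edge at the black line on the stem) is 5 N on the bench, the stop at 16 mm about 8 N. Left standing alone the applicator weighs only 2.2 N on the bench.
- grip (a point): on the axis of the applicator's black handle, 85 mm above the applicator's origin and 33 mm below its top: the place to grip it, from above. It moves with the handle.
- table: the stainless steel bench top, upper face at height 0.
- big_bottle: bystander: 100 ml amber bottle, 56 mm diameter, 105 mm tall, black cap, standing in its well of the rack. Origin: centre of its underside.
- small_bottle: bystander: small amber bottle, 28 mm diameter, 60 mm tall, black cap, standing in its well of the rack. Origin: centre of its underside.
- tip_box: bystander: closed pipette-tip box, 86 x 122 x 59 mm, white with a red lid, at the far right. Origin: centre of its underside.
- marker_pen: bystander: marker pen lying on the bench, 134 mm long, 14 mm thick, on the robot's side. Origin: under its middle.
- porcelain_cup: bystander: white porcelain cup, 76 mm across, 50 mm high, beyond the ring. Origin: centre of its underside.
- burner: bystander: glass spirit burner with a steel cap, 86 mm across, 102 mm tall, beyond the ring. Origin: centre of its underside.
- petri_stack: bystander: stack of three closed Petri dishes, 92 mm across, 46 mm high, beyond the ring, right of the cup. Origin: centre of its underside.
- tube_rack: bystander: blue tube rack with a few small tubes, 100 x 200 x 50 mm, far left. Origin: centre of its underside.

How it is judged:
On the way, in this order (a step that is already met when the one before it is completed fails the run):
1. the 50 ml bottle stands in its own well, let go (horizontal distance between bottle and own_well below 0.006 m and z of bottle in the frame of own_well below 0.004 m and angle between bottle's own z axis and vertical below 0.1 rad and contact force between the fingers and bottle below 0.05 N and linear speed of bottle below 0.02 m/s), for 0.2 s.
2. the applicator is lifted out of its dock (height (world z) of plate_face above 0.03 m and contact force between the fingers and applicator above 0.5 N), for 0.1 s.
3. the plate is pressed flat and lightly on the middle of the ring (horizontal distance between plate_face and mark below 0.008 m and angle between plate's own z axis and vertical below 0.05 rad and contact force between plate and table between 3.5 and 7 N and contact force between the fingers and applicator above 1 N and distance between the grasp point and grip below 0.042 m), for 0.5 s.
At the end, for the whole second after the job is handed in: Handle still gripped round its sides; plate held on the bench with 3.5 to 7 N, within 8 mm of the ring's centre, upright within 0.05 rad; the 50 ml bottle released and at rest in its own well (within 6 mm of its centre, 4 mm of its floor, 0.1 rad of upright) (all of step 1 and all of step 3); the arm keeps its last pose, push and grip.
It fails at once if the plate touches the bench away from the ring (over 15 mm off its centre) (contact force between plate and table above 0.3 N and horizontal distance between plate_face and mark above 0.015 m).
It fails at once if the plate is pushed hard on the bench (over 12 N) (contact force between plate and table above 12 N).
It fails at once if the bottle is tipped over (over 0.6 rad) (angle between bottle's own z axis and vertical above 0.6 rad).
It fails at once if the bottle is dropped (falls free faster than 0.5 m/s, about 13 mm) (contact force between each of the arm, the fingers and bottle below 0.01 N and linear speed of bottle above 0.5 m/s).
It fails at once if a bystander is knocked or shifted (over 20 mm) (distance of any of big_bottle, small_bottle, tip_box, marker_pen, porcelain_cup, burner, petri_stack, tube_rack from where it was at the start of the episode above 0.02 m).
It also fails if it takes over 67 s, if anything falls off the work surface, if the arm or the gripper's body presses on something with over 40 N, if the wrist force passes 120 N, or if a joint passes its speed limit or range.

ROBOT

A 6-joint arm with a two-finger parallel gripper is mounted at the origin on the work surface. World frame = base frame: x ahead of the robot, y to its left, z up, the work surface at z = 0. Lengths are in m, angles in rad, forces in N, time in s.
With the tool pointing down it reaches from about 0.425 to 0.95 m from the base axis. Payload 3.5 kg.
Tool frame: the origin (TCP) lies at the very end of the fingers, on their centre line; the grasp point (between the pads) lies 19 mm behind it; z points along the fingers, y is the direction in which the jaws open and shut (so a half turn about z gives the same grasp; the last joint's range is limited). The gripper opens to 85 mm and grips with 20 to 120 N. Pads are 22 mm wide; open, the fingers measure 114 mm over their backs; the gripper's body (76 mm by 85 mm) begins 54 mm behind the grasp point. The pads swing forward as they close: fully open they stand 13 mm farther back than shut.
Start: joints at [0.961, 0.286, 1.577, -0, 1.279, -0.15], TCP at [0.3, 0.605, 0.231] pointing down, gripper open.
Joint ranges: [-2.77, 2.77], [-0.9, 2.22], [0.21, 2.48], [-1.53, 4.67], [0.24, 2.81], [-2.84, 2.84]. Speed limits (rad/s): [2.79, 2.79, 3.14, 3.14, 3.14, 3.14].

INTERFACE

Orientations are given as a unit quaternion [x, y, z, w].
In Python, from plant import ctrl, eyes, ticket gives the robot as it stands.
- The arm moves only by the tool send_rows, never from a script. Its arguments are lists of equal length, an entry for each row: "translation": the shift along the tool's x, y, z in units of 30 mm (1.0 is 30 mm), a list of three; "rotation": the turn, a rotation vector about the tool's x, y, z in units of 5 degrees (1.0 is 5 degrees), a list of three; "grip": the finger opening in mm, from 0 to 85.4. A call has 1 to 5 rows; each row shifts and turns the commanded pose from where the row before left it, along the tool's axes as they then stand; what a row does not reach is not made up. A row lasts 1/8 s, in which the tool goes at most 62.5 mm and 10.7 degrees, less where a joint would pass 70% of its speed; a pose out of reach is approached as far as the arm can. A call is refused whole if a number of a shift passes 1 or a number of a turn 1, either way. A call with a gripper value outside its range is refused whole. The fingers move at their own pace and stop on an object; "squeeze" is the grip in N (left out, the last holds). Time passes only in rows, so rows that do not move let the fingers close. It gives the time, the measured TCP pose, the force and the opening at its end, in the units of the state.
- ctrl.get_state(): the state, without advancing time (a new reading comes with each control period).
- eyes.read_camera(name): name is "side" or "top" or "wrist"; returns a dict with "image" (480x640x3 uint8, blue, green, red), "mtx" (3x3 intrinsics, pixels), "xyz" and "orientation" of the camera in the world; the wrist camera has in their place "hand_eye" (4x4, takes a point from camera to tool coordinates, whose origin is the TCP and whose axes are the flange's). Camera axes: x right, y down, z forward; pixel columns grow to the right and rows downward; lengths in m; the calibration is good to about 2 mm. A picture is of the moment at which its call begins: read the wrist's pose just before it. There is no depth.
- ticket.sign_off(): hands the job in, once; it reports no verdict.
The state is a dict: "time": time; "qpos": joint angles; "dq": joint speeds; "joint_efforts": joint torques, N m; "eef_pos": TCP position; "tcp_rot": TCP orientation; "contact_force": force on the tool from outside, world axes, zero at the start; "wrist_torque": the same for the moment, N m; "opening": opening from 0.0 (shut) to 1.0 (fully open).
Only numpy, scipy, OpenCV 4.12 (cv2) and the standard library are available. Lean on these libraries where they do the work, as an engineer would, in place of code of your own. Each camera call takes 0.05 s, during which the arm holds its last target. There are 200 camera calls.

## Working session

There is one attempt and no reset: what is moved stays moved. The work goes in short steps, Python scripts to look and compute and a tool call to move; the robot and the scene stay as the last step left them, time stands still between calls to the robot, and variables do not carry over. Pictures are saved under pics/ and viewed, about 8 in all and at most 12, crops included, and the job is handed in when it is done.

Besides the shell and the picture viewer there is one more tool, called after ">>>" as name(argument=value, ...) on one line, values as JSON. send_rows: Moves the arm, as the interface text tells. Its arguments: {"type":"object","properties":{"translation":{"type":"array"},"rotation":{"type":"array"},"grip":{"type":"array"},"squeeze":{"type":"number"}},"required":["translation","rotation","grip"]}

```bash
ls; mkdir -p pics; python3 - <<'E'
from plant import ctrl,eyes
import cv2,numpy as np
s=ctrl.get_state();print({k:np.round(v,4) for k,v in s.items()})
for n in ("top","side"):
    r=eyes.read_camera(n);cv2.imwrite(f"pics/{n}0.png",r["image"]);print(n,r["mtx"],r["xyz"],r["orientation"])
r=eyes.read_camera("wrist");print(r["mtx"],r["hand_eye"]);cv2.imwrite("pics/w0.png",r["image"])
E
```

```text
pics
{'time': np.float64(0.0), 'qpos': array([ 0.961 ,  0.2872,  1.5782,  0.    ,  1.2786, -0.15  ]), 'dq': array([-0.001 ,  0.0004,  0.0005, -0.0013,  0.0003,  0.0009]), 'joint_efforts': array([ 1.30000e-03, -4.05986e+01, -2.92624e+01, -1.00000e-04,
        5.90000e-03,  0.00000e+00]), 'eef_pos': array([0.2991, 0.6044, 0.2299]), 'tcp_rot': array([ 2.279e-01,  9.737e-01, -1.100e-03, -5.000e-04]), 'contact_force': array([-0.3742, -0.1773, -0.672 ]), 'wrist_torque': array([ 0.0106, -0.0049, -0.0431]), 'opening': np.float64(0.9976)}
top [[571.11401479   0.         324.25371493]
 [  0.         571.11401479 235.91226568]
 [  0.           0.           1.        ]] [ 0.38760629 -0.01820472  1.21622318] [ 0.70875601 -0.69982692  0.05304698 -0.07136688]
side [[601.39299729   0.         319.36373909]
 [  0.         601.39299729 235.55661348]
 [  0.           0.           1.        ]] [ 0.4947847  -0.8308258   0.81889627] [ 0.91202218 -0.02992283  0.0226139  -0.40842231]
[[363.32839889   0.         324.98861882]
 [  0.         363.32839889 238.39858491]
 [  0.           0.           1.        ]] [[ 1.06738134e-03 -9.63878946e-01 -2.66338580e-01  6.71782410e-02]
 [ 9.99999378e-01  9.42679314e-04  5.96053070e-04  2.53394969e-04]
 [-3.23451135e-04 -2.66339050e-01  9.63879352e-01 -1.42114683e-01]
 [ 0.00000000e+00  0.00000000e+00  0.00000000e+00  1.00000000e+00]]
```

View pics/top0.png

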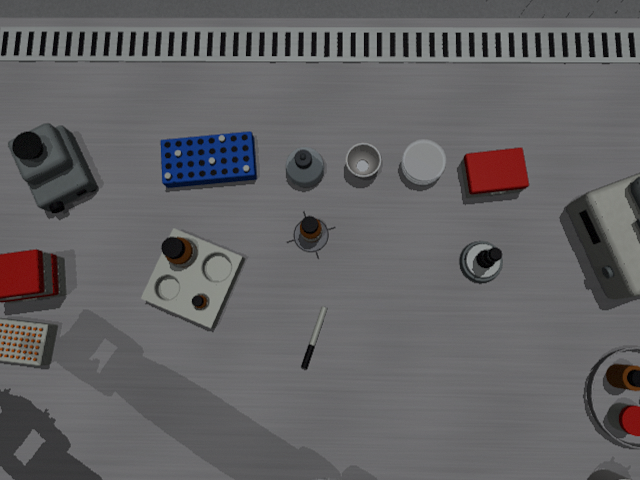

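View pics/side0.png

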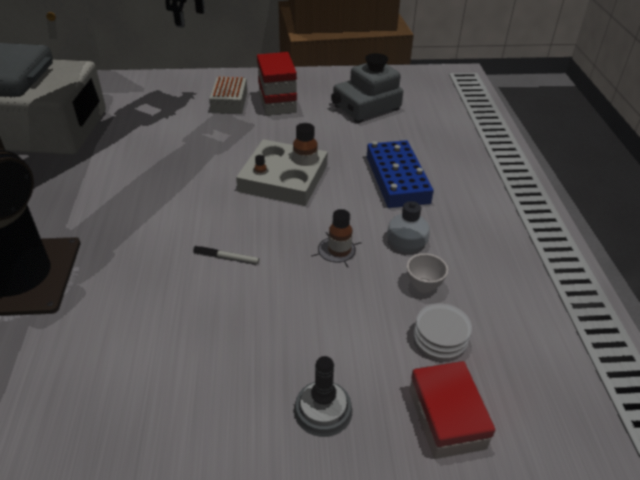

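The top view shows the rack at left with its centre near (193,278). The 100 ml bottle is at (177,250), the small one at (200,301), and the empty wells are at (217,267) and (168,288). By handedness, (168,288) is the 51 mm well. The ring is at about (311,236), with the bottle cap at (310,224). The dock is at about (481,261) and the handle top at (491,254). The side view agrees.

```bash
cat > h.py <<'E'
import numpy as np,cv2
from scipy.spatial.transform import Rotation as R
from plant import ctrl,eyes
def cam(n,save=None):
    s=ctrl.get_state();r=eyes.read_camera(n)
    if n=="wrist":
        T=np.eye(4);T[:3,:3]=R.from_quat(s["tcp_rot"]).as_matrix();T[:3,3]=s["eef_pos"]
        T=T@np.array(r["hand_eye"]);Rm,p=T[:3,:3],T[:3,3]
    else: Rm,p=R.from_quat(r["orientation"]).as_matrix(),np.array(r["xyz"])
    if save: cv2.imwrite(f"pics/{save}.png",r["image"])
    return dict(im=r["image"],K=np.array(r["mtx"]),R=Rm,p=p)
def cast(c,uv,z):
    uv=np.atleast_2d(np.asarray(uv,float));d=np.c_[uv,np.ones(len(uv))]@np.linalg.inv(c["K"]).T@c["R"].T
    return c["p"]+d*((z-c["p"][2])/d[:,2])[:,None]
def proj(c,X):
    q=(np.atleast_2d(X)-c["p"])@c["R"]@c["K"].T;return q[:,:2]/q[:,2:]
def circ(P):  # least squares circle in xy
    x,y=P[:,0],P[:,1];a=np.linalg.lstsq(np.c_[x,y,np.ones(len(x))],x*x+y*y,rcond=None)[0]
    m=a[:2]/2;return m,np.sqrt(a[2]+m@m)
def fitring(c,m0,z,r0,tol=.008,sign=1,n=180,skip=None):
    """radial scan in world plane z about m0: strongest edge near r0 -> circle. sign=+1 dark->bright outward"""
    g=cv2.GaussianBlur(cv2.cvtColor(c["im"],6),(3,3),0).astype(np.float32);m=np.array(m0,float)
    for it in range(4):
        rr=np.arange(r0-tol,r0+tol,.0004);pts=[]
        for t in np.linspace(0,2*np.pi,n,endpoint=False):
            X=np.c_[m[0]+rr*np.cos(t),m[1]+rr*np.sin(t),np.full(len(rr),z)];q=proj(c,X).astype(np.float32)
            v=cv2.remap(g,q[:,0].reshape(1,-1),q[:,1].reshape(1,-1),1)[0]
            d=sign*np.gradient(v);k=d.argmax()
            if d[k]>1.0 and 2<k<len(rr)-3: pts.append(X[k,:2])
        P=np.array(pts);keep=np.ones(len(P),bool)
        for _ in range(6):
            mm,r=circ(P[keep]);e=abs(np.hypot(*(P-mm).T)-r);keep=e<max(.0012,2*np.median(e[keep]))
        m=mm
    return m,r,keep.sum(),e[keep].std()
E
python3 - <<'E'
from h import *
c=cam("top");g=cv2.cvtColor(c["im"],6);hsv=cv2.cvtColor(c["im"],40)
# rack top outline
m=((g>135)).astype(np.uint8);m[:, :120]=0;m[:225]=0;m[335:]=0;m[:,260:]=0
m=cv2.morphologyEx(m,3,np.ones((3,3)))
cs=max(cv2.findContours(m,0,2)[0],key=cv2.contourArea);print("area",cv2.contourArea(cs))
hull=cv2.convexHull(cs)[:,0];W=cast(c,hull,.04)[:,:2].astype(np.float32)
b=cv2.minAreaRect(W);print("rack rect",b)
print("ring approx",cast(c,[311,236],0),"dock",cast(c,[481,261],.018),"handle",cast(c,[492,253],.118))
for n,uv in dict(own=(168,288),wide=(217,267)).items():
    p=cast(c,uv,.04)[0];print(n,p)
    for r0 in(.0255,.0305):print(r0,fitring(c,p,.04,r0,.005,1),)
print("cap",cast(c,[310,224],.092),"big",cast(c,(176,246),.105),"small",cast(c,(200,299),.06))
s=cam("side")
for n,X in dict(ring=cast(c,[311,236],0),own=cast(c,(168,288),.04),dock=cast(c,[481,261],.018)).items(): print(n,proj(s,X))
cv2.imwrite("pics/crop.png",cv2.resize(c["im"][215:335,130:340],None,fx=3.8,fy=3.8,interpolation=2))
E
```

```text
area 4483.0
rack rect ((0.507485568523407, 0.28913959860801697), (0.1580432951450348, 0.15798573195934296), 68.42875671386719)
ring approx [[0.60347557 0.04375583 0.        ]] dock [[ 0.5506822  -0.31561564  0.018     ]] handle [[ 0.55287942 -0.31239156  0.118     ]]
own [0.48378801 0.33635476 0.04      ]
0.0255 (array([0.48493585, 0.33819625]), np.float64(0.026953005488981323), np.int64(158), np.float64(0.00030000037879021683))
0.0305 (array([0.48521087, 0.33822668]), np.float64(0.02729395111321963), np.int64(121), np.float64(0.0002711851134533757))
wide [0.52877147 0.23637086 0.04      ]Traceback (most recent call last):
  File "<stdin>", line 12, in <module>
  File "h.py", line 32, in fitring
    mm,r=circ(P[keep]);e=abs(np.hypot(*(P-mm).T)-r);keep=e<max(.0012,2*np.median(e[keep]))
         ~~~~^^^^^^^^^
  File "h.py", line 18, in circ
    x,y=P[:,0],P[:,1];a=np.linalg.lstsq(np.c_[x,y,np.ones(len(x))],x*x+y*y,rcond=None)[0]
        ~^^^^^
IndexError: too many indices for array: array is 1-dimensional, but 2 were indexed
```

The own well reads 27 mm radius, which fits 25.5 mm plus chamfer, at (0.485, 0.338). I'll turn the jaws to the rack diagonal first. Row 1 also checks the axes.

>>> send_rows(translation=[[0, 0, 0], [0, 0, 0], [0, 0, 0], [0, 0, 0], [0, 0, 0]], rotation=[[0, 0, 1], [0, 0, 1], [0, 0, 1], [0, 0, 1], [0, 0, 1]], grip=[85, 85, 85, 85, 85])

```text
time: 0.82
eef_pos: [0.2994, 0.6047, 0.2309]
tcp_rot: [0.435, 0.901, -0.0, -0.0]
contact_force: [-0.6, 0.7, -0.4]
opening: 0.996
```

>>> send_rows(translation=[[0, 0, 0], [0, 0, 0], [0, 0, 0]], rotation=[[0, 0, 1], [0, 0, 1], [0, 0, 0.74]], grip=[85, 85, 85])

```text
time: 1.2
eef_pos: [0.2994, 0.6047, 0.2309]
tcp_rot: [0.539, 0.843, -0.0, -0.0]
contact_force: [0.0, -0.4, -0.5]
opening: 0.997
```

```bash
cat >> h.py <<'E'
def go(target,yaw=None):
    "tool-frame units from the present pose to a world TCP target; tilt/yaw of tool"
    s=ctrl.get_state();Rm=R.from_quat(s["tcp_rot"]);d=Rm.inv().apply(np.array(target)-s["eef_pos"])/.03
    y=Rm.as_matrix()[:,1];print("tcp",np.round(s["eef_pos"],4),"yaw_y",np.degrees(np.arctan2(y[1],y[0])).round(2),"tilt",np.degrees(np.arccos(-Rm.as_matrix()[2,2])).round(2),
     "units",np.round(d,3),"F",np.round(s["contact_force"],2),"open",round(float(s["opening"]),3),"t",s["time"])
def blob(c,box,thr=45):
    x0,y0,x1,y1=box;g=cv2.cvtColor(c["im"],6)[y0:y1,x0:x1];m=(g<thr).astype(np.uint8)
    n,l,st,ce=cv2.connectedComponentsWithStats(m);k=1+st[1:,4].argmax();return ce[k]+[x0,y0],st[k]
E
python3 - <<'E'
from h import *
c=cam("top");s=cam("side")
for n,box in dict(cap=(290,205,330,250),handle=(470,240,510,275)).items():
    for t in(35,45):print(n,blob(c,box,t))
print(cast(c,blob(c,(290,205,330,250),35)[0],.090), cast(c,blob(c,(470,240,510,275),35)[0],.11))
print("ring fit",fitring(c,(.603,.044),0,.038,.006,1))
go((.60,.044,.23))
E
```

```text
cap (array([309.53311258, 226.55298013]), array([ 10,  12,  20,  22, 302], dtype=int32))
cap (array([310.00536193, 227.42359249]), array([ 10,  11,  21,  23, 373], dtype=int32))
handle (array([488.13274336, 257.32743363]), array([  6,   8,  25,  20, 339], dtype=int32))
handle (array([488.16201117, 257.17597765]), array([  6,   7,  26,  21, 358], dtype=int32))
[[0.60676273 0.04248831 0.09      ]] [[ 0.54550855 -0.30677228  0.11      ]]
ring fit (array([0.60685324, 0.04488611]), np.float64(0.03888358819961381), np.int64(152), np.float64(0.00029550056912302277))
tcp [0.2994 0.6047 0.2309] yaw_y 24.96 tilt 0.04 units [-21.174   1.197   0.038] F [-0.28 -0.31  0.73] open 0.996 t 1.3
```

>>> send_rows(translation=[[-1, 0.24, 0], [-1, 0.24, 0], [-1, 0.24, 0], [-1, 0.24, 0], [-1, 0.24, 0]], rotation=[[0, 0, 0], [0, 0, 0], [0, 0, 0], [0, 0, 0], [0, 0, 0]], grip=[85, 85, 85, 85, 85])

```text
time: 1.92
eef_pos: [0.3959, 0.4832, 0.2312]
tcp_rot: [0.537, 0.844, -0.0, -0.0]
contact_force: [0.7, 0.1, -0.3]
opening: 0.995
```

>>> send_rows(translation=[[-1, 0, 0], [-1, 0, 0], [-1, 0, 0], [-1, 0, 0], [-1, 0, 0]], rotation=[[0, 0, 0], [0, 0, 0], [0, 0, 0], [0, 0, 0], [0, 0, 0]], grip=[85, 85, 85, 85, 85])

```text
time: 2.55
eef_pos: [0.459, 0.3472, 0.2313]
tcp_rot: [0.537, 0.844, -0.0, -0.0]
contact_force: [-0.4, 0.3, -0.8]
opening: 0.993
```

```bash
python3 - <<'E'
from h import *
c=cam("wrist","w1");go((.485,.338,.23));print(proj(c,[.485,.338,.04]),proj(c,[.6068,.044,0]))
m=fitring(c,(.485,.338),.04,.0275,.008,-1);print(m);m=fitring(c,(.485,.338),.04,.0275,.008,1);print(m)
E
```

```text
tcp [0.4604 0.3445 0.2312] yaw_y 24.91 tilt 0.15 units [-0.542  0.651  0.042] F [ 0.62 -1.03  0.05] open 0.991 t 2.6
[[345.23832397 232.98043825]] [[328.72023707 464.2661572 ]]
(array([0.48240042, 0.34098998]), np.float64(0.021867735376783076), np.int64(134), np.float64(0.00029489604208369883))
(array([0.4840466 , 0.33955155]), np.float64(0.02588273970771126), np.int64(165), np.float64(0.0002556068176282622))
```

View pics/w1.png

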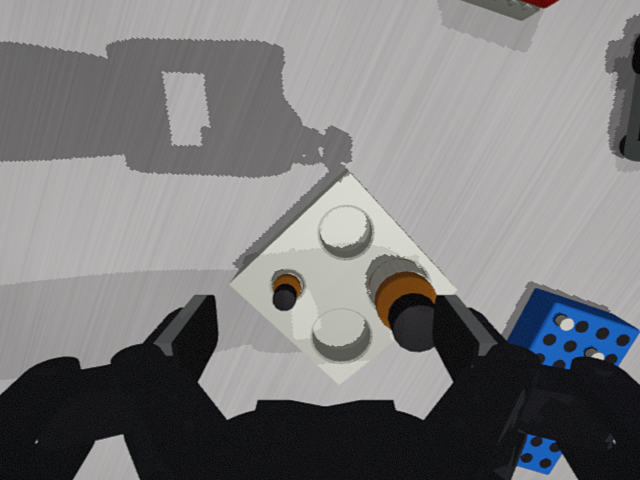

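The wrist view shows the own well at (345,231), the wide well at (342,335), and the small and big bottles where expected. The well estimates from both cameras agree within 2 mm. Moving on to above the bottle.

```bash
python3 - <<'E'
from h import *
go((.6067,.0435,.23))
c=cam("wrist");print(fitring(c,(.485,.339),.04,.0275,.006,1))
E
```

```text
tcp [0.4604 0.3445 0.2312] yaw_y 24.91 tilt 0.15 units [-11.154   0.195   0.071] F [ 0.62 -1.03  0.05] open 0.991 t 2.6
(array([0.48408129, 0.33956547]), np.float64(0.025916794739915493), np.int64(162), np.float64(0.00025450694127684243))
```

>>> send_rows(translation=[[-1, 0.04, 0], [-1, 0.04, 0], [-1, 0.04, 0], [-1, 0.04, 0], [-1, 0.04, 0]], rotation=[[0, 0, 0], [0, 0, 0], [0, 0, 0], [0, 0, 0], [0, 0, 0]], grip=[85, 85, 85, 85, 85])

```text
time: 3.28
eef_pos: [0.5276, 0.2146, 0.2313]
tcp_rot: [0.537, 0.844, 0.0, -0.0]
contact_force: [0.6, 0.2, 0.3]
opening: 0.997
```

>>> send_rows(translation=[[-1, 0, 0], [-1, 0, 0], [-1, 0, 0], [-1, 0, 0], [-1, 0, 0]], rotation=[[0, 0, 0], [0, 0, 0], [0, 0, 0], [0, 0, 0], [0, 0, 0]], grip=[85, 85, 85, 85, 85])

```text
time: 3.9
eef_pos: [0.5911, 0.0787, 0.2313]
tcp_rot: [0.537, 0.844, 0.0, -0.0]
contact_force: [0.0, 0.3, -0.6]
opening: 0.993
```

>>> send_rows(translation=[[-1, 0, 0], [-0.15, 0, 0], [0, 0, 0], [0, 0, 0]], rotation=[[0, 0, 0], [0, 0, 0], [0, 0, 0], [0, 0, 0]], grip=[85, 85, 85, 85])

```text
time: 4.4
eef_pos: [0.6049, 0.0485, 0.2313]
tcp_rot: [0.537, 0.844, 0.0, -0.0]
contact_force: [-0.1, 0.8, 0.0]
opening: 0.997
```

```bash
python3 - <<'E'
from h import *
c=cam("wrist","w2");go((.6067,.0435,.23));print(proj(c,[[.6068,.0435,.092],[.6068,.044,0]]))
print("ring",fitring(c,(.6068,.0445),0,.038,.006,1))
E
```

```text
tcp [0.6049 0.0485 0.2313] yaw_y 25.04 tilt 0.02 units [-0.176 -0.017  0.044] F [-1.15  0.23 -0.21] open 0.996 t 4.45
[[323.87965106 232.53761674]
 [324.31133734 210.07636561]]
ring (array([0.6064702 , 0.04347297]), np.float64(0.03798209799657609), np.int64(145), np.float64(0.00018478882963772226))
```

View pics/w2.png

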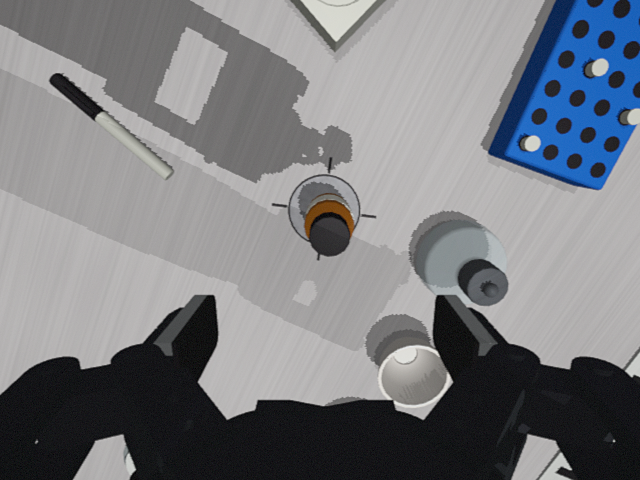

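The ring fits at (0.6065, 0.0435) with r = 38.0 mm, as it should. The cap is at about (330,236), slightly off. The burner (460,260) and the cup (413,375) lie on the +y side, so I'll check the finger clearance.

```bash
python3 - <<'E'
from h import *
c=cam("wrist")
for t in(50,60,70):
    b,st=blob(c,(290,200,380,262),t);print(t,b,st)
p=cast(c,b,.09)[0];print("cap~",p)
for sg in (1,):print("captop",fitring(c,cast(c,(330,236),.092)[0,:2],.092,.017,.004,sg))
s=ctrl.get_state();Rm=R.from_quat(s["tcp_rot"])
for n,uv,z in(("burner base edge",(415,235),.0),("burner cap near edge",(460,278),.09),("cup rim near",(380,372),.05)):
    print(n,Rm.inv().apply(cast(c,uv,z)[0]-[*p[:2],0])[:2])
go((p[0],p[1],.062))
E
```

```text
50 [326.05882353 235.56603774] [ 19  12  41  44 901]
60 [328.34012066 234.2413273 ] [  19   12   41   48 1326]
70 [328.63297151 233.42401628] [   6   11   54   49 1474]
cap~ [0.61084662 0.04391733 0.09      ]
captop (array([0.61113451, 0.04391998]), np.float64(0.01766159768443399), np.int64(164), np.float64(0.00030064406902286607))
burner base edge [-0.02511948  0.09287164]
burner cap near edge [-0.03830337  0.1097821 ]
cup rim near [-0.15754997  0.05381026]
tcp [0.605  0.0484 0.2314] yaw_y 25.03 tilt 0.01 units [-0.218  0.114  5.645] F [ 0.78 -0.47  0.35] open 0.997 t 4.5
```

>>> send_rows(translation=[[-0.22, 0.11, 0.6], [0, 0, 1], [0, 0, 1], [0, 0, 1], [0, 0, 0.8]], rotation=[[0, 0, 0], [0, 0, 0], [0, 0, 0], [0, 0, 0], [0, 0, 0]], grip=[62, 62, 62, 62, 62], squeeze=30)

```text
time: 5.12
eef_pos: [0.61, 0.0428, 0.0963]
tcp_rot: [0.538, 0.843, -0.001, -0.001]
contact_force: [0.2, -0.2, -0.9]
opening: 0.73
```

>>> send_rows(translation=[[0, 0, 0.7], [0, 0, 0.54], [0, 0, 0], [0, 0, 0], [0, 0, 0]], rotation=[[0, 0, 0], [0, 0, 0], [0, 0, 0], [0, 0, 0], [0, 0, 0]], grip=[62, 62, 62, 25, 25])

```text
time: 5.75
eef_pos: [0.6121, 0.0427, 0.0636]
tcp_rot: [0.538, 0.843, 0.001, 0.001]
contact_force: [0.7, 0.5, 1.7]
opening: 0.387
```

>>> send_rows(translation=[[0, 0, 0], [0, 0, 0], [0, 0, 0], [0, 0, 0], [0, 0, 0]], rotation=[[0, 0, 0], [0, 0, 0], [0, 0, 0], [0, 0, 0], [0, 0, 0]], grip=[25, 25, 25, 25, 25])

```text
time: 6.38
eef_pos: [0.6121, 0.0426, 0.0635]
tcp_rot: [0.538, 0.843, 0.001, 0.001]
contact_force: [-0.6, -0.9, 7.2]
opening: 0.387
```

>>> send_rows(translation=[[0, 0, -0.3], [0, 0, -1], [0, 0, -1], [0, 0, -1], [0, 0, -1]], rotation=[[0, 0, 0], [0, 0, 0], [0, 0, 0], [0, 0, 0], [0, 0, 0]], grip=[25, 25, 25, 25, 25])

```text
time: 7.0
eef_pos: [0.6101, 0.0429, 0.1911]
tcp_rot: [0.538, 0.843, -0.001, -0.001]
contact_force: [-0.3, -0.3, -1.7]
opening: 0.386
```

>>> send_rows(translation=[[0, 0, -0.5], [0, 0, 0], [0, 0, 0]], rotation=[[0, 0, 0], [0, 0, 0], [0, 0, 0]], grip=[25, 25, 25])

```text
time: 7.38
eef_pos: [0.61, 0.0429, 0.2042]
tcp_rot: [0.538, 0.843, -0.001, -0.001]
contact_force: [0.8, 0.4, -2.8]
opening: 0.385
```

```bash
python3 - <<'E'
from h import *
go((.4845,.339,.2))
c=cam("wrist");print("ring",fitring(c,(.6068,.0445),0,.038,.006,1))
c=cam("top");print("ring top",fitring(c,(.6068,.0445),0,.038,.006,1))
cv2.imwrite("pics/c1.png",np.hstack([c["im"][150:350,200:400],cam("wrist")["im"][120:320,220:420], cam("side")["im"][100:300,260:460]]))
E
```

```text
tcp [0.61   0.0429 0.2042] yaw_y 24.95 tilt 0.19 units [10.715  0.371  0.156] F [ 0.75  0.36 -2.83] open 0.385 t 7.375
ring (array([0.60648226, 0.04337532]), np.float64(0.03798929233474441), np.int64(140), np.float64(0.0002062761769441843))
ring top (array([0.60792194, 0.03876027]), np.float64(0.03993466662824929), np.int64(31), np.float64(0.001045252693718711))
```

View pics/c1.png

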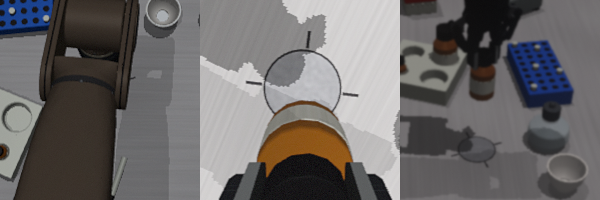

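The bottle hangs upright in the fingers (middle and right crops) and the ring is free. I'll stop short of the well to re-measure it.

>>> send_rows(translation=[[1, 0.07, 0], [1, 0.07, 0], [1, 0.07, 0], [1, 0.07, 0], [1, 0.07, 0]], rotation=[[0, 0, 0], [0, 0, 0], [0, 0, 0], [0, 0, 0], [0, 0, 0]], grip=[25, 25, 25, 25, 25])

```text
time: 8.2
eef_pos: [0.5567, 0.184, 0.2055]
tcp_rot: [0.538, 0.843, -0.0, -0.0]
contact_force: [-0.1, 0.3, -1.9]
opening: 0.389
```

>>> send_rows(translation=[[1, 0, 0], [1, 0, 0], [1, 0, 0], [0, 0, 0], [0, 0, 0]], rotation=[[0, 0, 0], [0, 0, 0], [0, 0, 0], [0, 0, 0], [0, 0, 0]], grip=[25, 25, 25, 25, 25])

```text
time: 8.82
eef_pos: [0.5194, 0.2645, 0.2058]
tcp_rot: [0.538, 0.843, -0.0, 0.0]
contact_force: [-0.5, 0.4, -1.7]
opening: 0.388
```

```bash
python3 - <<'E'
from h import *
c=cam("wrist","w3");go((.4848,.338,.2))
for z,r in((.04,.0275),(.038,.0255)):
    for tol in(.002,.004,.006):print(z,r,tol,fitring(c,(.4845,.339),z,r,tol,1),fitring(c,(.4845,.339),z,r,tol,-1))
q=proj(c,[.4845,.339,.04])[0].astype(int);cv2.imwrite("pics/c2.png",cv2.resize(c["im"][q[1]-60:q[1]+60,q[0]-80:q[0]+80],None,fx=4,fy=4));print(q)
E
```

```text
tcp [0.5196 0.2642 0.2058] yaw_y 24.93 tilt 0.03 units [ 2.72  -0.013  0.193] F [-0.4  -0.12 -1.81] open 0.384 t 8.875Traceback (most recent call last):
  File "<stdin>", line 4, in <module>
  File "h.py", line 32, in fitring
    mm,r=circ(P[keep]);e=abs(np.hypot(*(P-mm).T)-r);keep=e<max(.0012,2*np.median(e[keep]))
         ~~~~^^^^^^^^^
  File "h.py", line 18, in circ
    x,y=P[:,0],P[:,1];a=np.linalg.lstsq(np.c_[x,y,np.ones(len(x))],x*x+y*y,rcond=None)[0]
        ~^^^^^
IndexError: too many indices for array: array is 1-dimensional, but 2 were indexed
```

```bash
python3 - <<'E'
from h import *
c=cam("wrist")
for z,r,tol,sg in((.04,.0275,.006,1),(.04,.0275,.008,1),(.04,.0265,.007,-1)):
    try: print(z,r,tol,sg,fitring(c,(.4845,.339),z,r,tol,sg))
    except Exception as e: print(e)
g=cv2.GaussianBlur(cv2.cvtColor(c["im"],6),(3,3),0)
for (x,y) in((.4845,.339),):
    q=proj(c,[x,y,.04])[0].astype(int);print(q);cv2.imwrite("pics/c2.png",cv2.resize(c["im"][max(0,q[1]-60):q[1]+60,q[0]-80:q[0]+80],None,fx=4,fy=4))
E
```

```text
0.04 0.0275 0.006 1 (array([0.48561175, 0.33725962]), np.float64(0.02570417162415788), np.int64(170), np.float64(0.00024630963164903186))
0.04 0.0275 0.008 1 (array([0.48559551, 0.33726262]), np.float64(0.025694210368092222), np.int64(170), np.float64(0.0002487317917712467))
0.04 0.0265 0.007 -1 (array([0.48537825, 0.33722111]), np.float64(0.023234652458350248), np.int64(140), np.float64(0.00020865406544842932))
[324 118]
```

View pics/c2.png

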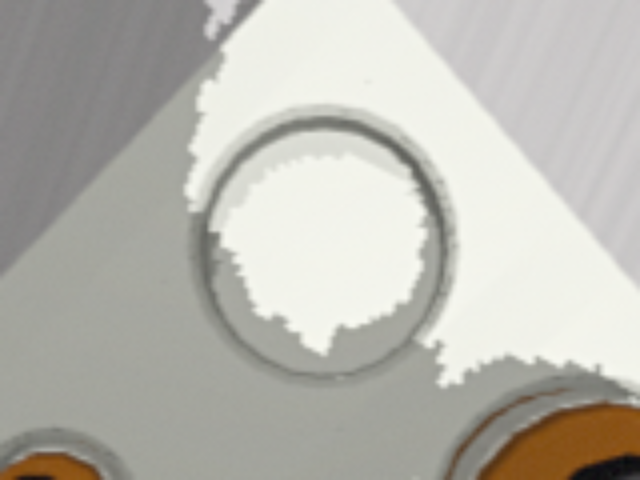

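>>> send_rows(translation=[[1, 0, 0], [1, 0, 0], [0.71, 0, 0], [0, 0, 0], [0, 0, 0]], rotation=[[0, 0, 0], [0, 0, 0], [0, 0, 0], [0, 0, 0], [0, 0, 0]], grip=[25, 25, 25, 25, 25])

```text
time: 9.55
eef_pos: [0.4854, 0.3379, 0.2061]
tcp_rot: [0.538, 0.843, -0.0, 0.0]
contact_force: [0.2, 0.5, -1.1]
opening: 0.386
```

>>> send_rows(translation=[[0, 0, 1], [0, 0, 1], [0, 0, 1], [0, 0, 0.2], [0, 0, 0]], rotation=[[0, 0, 0], [0, 0, 0], [0, 0, 0], [0, 0, 0], [0, 0, 0]], grip=[25, 25, 25, 25, 25])

```text
time: 10.18
eef_pos: [0.4856, 0.3381, 0.1105]
tcp_rot: [0.538, 0.843, 0.0, 0.0]
contact_force: [1.1, 0.4, -1.1]
opening: 0.386
```

```bash
python3 - <<'E'
from h import *
c=cam("wrist","w4");go((.4848,.338,.0785))
im=c["im"];s=cam("side")["im"];t=cam("top")["im"]
cv2.imwrite("pics/c3.png",np.hstack([cv2.resize(im[150:450,170:470],(400,400)),cv2.resize(s[80:230,210:360],(400,400))]))
E
```

```text
tcp [0.4861 0.3385 0.1114] yaw_y 24.92 tilt 0.12 units [ 0.003 -0.048  1.097] F [ 0.99  1.4  -1.49] open 0.388 t 10.225
```

View pics/c3.png

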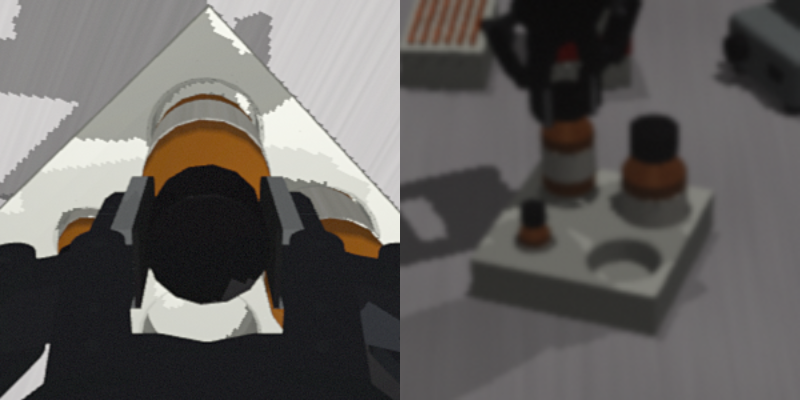

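The bottle is centred sideways over the well, with both near column 205 in the left crop. Lowering slowly while watching the force.

>>> send_rows(translation=[[-0.02, -0.03, 0.12], [0, 0, 0.12], [0, 0, 0.12], [0, 0, 0.12], [0, 0, 0]], rotation=[[0, 0, 0], [0, 0, 0], [0, 0, 0], [0, 0, 0], [0, 0, 0]], grip=[25, 25, 25, 25, 25])

```text
time: 10.95
eef_pos: [0.4841, 0.3374, 0.095]
tcp_rot: [0.538, 0.843, -0.001, -0.0]
contact_force: [-0.4, 0.1, -1.8]
opening: 0.388
```

>>> send_rows(translation=[[0, 0, 0.12], [0, 0, 0.12], [0, 0, 0.12], [0, 0, 0.12], [0, 0, 0]], rotation=[[0, 0, 0], [0, 0, 0], [0, 0, 0], [0, 0, 0], [0, 0, 0]], grip=[25, 25, 25, 25, 25])

```text
time: 11.58
eef_pos: [0.4842, 0.3374, 0.0808]
tcp_rot: [0.538, 0.843, -0.0, -0.0]
contact_force: [0.2, 0.3, -1.6]
opening: 0.385
```

>>> send_rows(translation=[[0, 0, 0.04], [0, 0, 0], [0, 0, 0]], rotation=[[0, 0, 0], [0, 0, 0], [0, 0, 0]], grip=[25, 25, 25])

```text
time: 11.95
eef_pos: [0.4846, 0.3376, 0.0803]
tcp_rot: [0.538, 0.843, 0.0, 0.0]
contact_force: [0.3, 0.2, -1.3]
opening: 0.391
```

Nothing in the way so far, about 2 mm to go.

>>> send_rows(translation=[[0, 0, 0.05], [0, 0, 0.03], [0, 0, 0]], rotation=[[0, 0, 0], [0, 0, 0], [0, 0, 0]], grip=[25, 25, 25])

```text
time: 12.32
eef_pos: [0.4847, 0.3377, 0.0786]
tcp_rot: [0.538, 0.843, 0.0, 0.0]
contact_force: [-2.1, -1.2, 4.0]
opening: 0.389
```

The bottle is on the well floor (force now +4 N, at the expected height). Releasing and going up.

>>> send_rows(translation=[[0, 0, 0], [0, 0, 0], [0, 0, 0], [0, 0, 0]], rotation=[[0, 0, 0], [0, 0, 0], [0, 0, 0], [0, 0, 0]], grip=[36, 40, 46, 50])

```text
time: 12.82
eef_pos: [0.4845, 0.3375, 0.0776]
tcp_rot: [0.538, 0.843, -0.0, -0.0]
contact_force: [-0.5, -0.5, 0.3]
opening: 0.589
```

>>> send_rows(translation=[[0, 0, -0.3], [0, 0, -1], [0, 0, -1], [0, 0, -1], [0, 0, -1]], rotation=[[0, 0, 0], [0, 0, 0], [0, 0, 0], [0, 0, 0], [0, 0, 0]], grip=[50, 50, 50, 50, 50])

```text
time: 13.45
eef_pos: [0.4845, 0.3376, 0.2085]
tcp_rot: [0.538, 0.843, 0.0, 0.0]
contact_force: [0.4, 0.6, -0.4]
opening: 0.586
```

>>> send_rows(translation=[[0, 0, -1], [0, 0, 0], [0, 0, 0]], rotation=[[0, 0, 0], [0, 0, 0], [0, 0, 0]], grip=[60, 60, 60])

```text
time: 13.82
eef_pos: [0.484, 0.3374, 0.2359]
tcp_rot: [0.538, 0.843, -0.001, -0.0]
contact_force: [-0.5, -0.9, 0.6]
opening: 0.702
```

```bash
python3 - <<'E'
from h import *
c=cam("wrist","w5");go((.549,-.311,.26));
print("ring",fitring(c,(.485,.338),.107,.017,.004,1))
s=cam("side")["im"];t=cam("top")["im"]
cv2.imwrite("pics/c4.png",np.hstack([cv2.resize(c["im"][150:450,170:470],(400,400)),cv2.resize(s[80:230,210:360],(400,400))]))
E
```

```text
tcp [0.4837 0.3372 0.235 ] yaw_y 24.96 tilt 0.16 units [-20.508  -7.144  -0.813] F [ 0.36 -0.26 -0.41] open 0.701 t 13.875
ring (array([0.48387072, 0.3389148 ]), np.float64(0.017493439672849276), np.int64(161), np.float64(0.0002726953885392484))
```

View pics/c4.png

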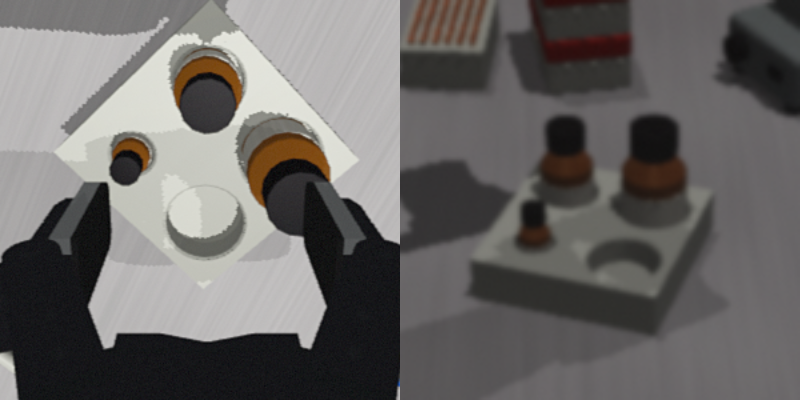

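The bottle stands upright and seated in its own well, and its neighbours are undisturbed. Next is the applicator.

>>> send_rows(translation=[[-1, -0.35, -0.1], [-1, -0.35, -0.1], [-1, -0.35, -0.1], [-1, -0.35, -0.1], [-1, -0.35, -0.1]], rotation=[[0, 0, 0], [0, 0, 0], [0, 0, 0], [0, 0, 0], [0, 0, 0]], grip=[70, 70, 70, 70, 70])

```text
time: 14.6
eef_pos: [0.4997, 0.1784, 0.2505]
tcp_rot: [0.538, 0.843, -0.001, -0.001]
contact_force: [1.0, -0.2, -0.3]
opening: 0.819
```

>>> send_rows(translation=[[-1, -0.35, 0], [-1, -0.35, 0], [-1, -0.35, 0], [-1, -0.35, 0], [-1, -0.35, 0]], rotation=[[0, 0, 0], [0, 0, 0], [0, 0, 0], [0, 0, 0], [0, 0, 0]], grip=[70, 70, 70, 70, 70])

```text
time: 15.22
eef_pos: [0.5153, 0.0203, 0.2504]
tcp_rot: [0.538, 0.843, -0.0, -0.001]
contact_force: [0.1, -0.0, -0.1]
opening: 0.819
```

>>> send_rows(translation=[[-1, -0.35, 0], [-1, -0.35, 0], [-1, -0.35, 0], [-1, -0.35, 0], [-1, -0.35, 0]], rotation=[[0, 0, 0], [0, 0, 0], [0, 0, 0], [0, 0, 0], [0, 0, 0]], grip=[70, 70, 70, 70, 70])

```text
time: 15.85
eef_pos: [0.5311, -0.1377, 0.2504]
tcp_rot: [0.538, 0.843, -0.0, -0.001]
contact_force: [0.4, 0.1, 0.4]
opening: 0.818
```

>>> send_rows(translation=[[-1, -0.35, 0], [-1, -0.35, 0], [-1, -0.35, 0], [-1, -0.35, 0], [-1, -0.35, 0]], rotation=[[0, 0, 0], [0, 0, 0], [0, 0, 0], [0, 0, 0], [0, 0, 0]], grip=[70, 70, 70, 70, 70])

```text
time: 16.48
eef_pos: [0.5469, -0.2958, 0.2502]
tcp_rot: [0.538, 0.843, 0.0, -0.001]
contact_force: [-0.1, 0.3, -0.6]
opening: 0.823
```

>>> send_rows(translation=[[0, 0, 0], [0, 0, 0], [0, 0, 0]], rotation=[[0, 0, 0], [0, 0, 0], [0, 0, 0]], grip=[70, 70, 70])

```text
time: 16.85
eef_pos: [0.5472, -0.2939, 0.2513]
tcp_rot: [0.537, 0.843, 0.0, -0.0]
contact_force: [-0.1, -0.3, 0.1]
opening: 0.816
```

```bash
python3 - <<'E'
from h import *
c=cam("wrist","w6");go((.549,-.311,.25));print(proj(c,[[.55,-.313,.018],[.55,-.313,.123]]))
E
```

```text
tcp [ 0.5472 -0.294   0.2515] yaw_y 25.02 tilt 0.03 units [-0.54  -0.186  0.051] F [-0.13  0.06  0.33] open 0.82 t 16.9
[[319.33122063 222.37796618]
 [317.33919361 252.34461836]]
```

View pics/w6.png

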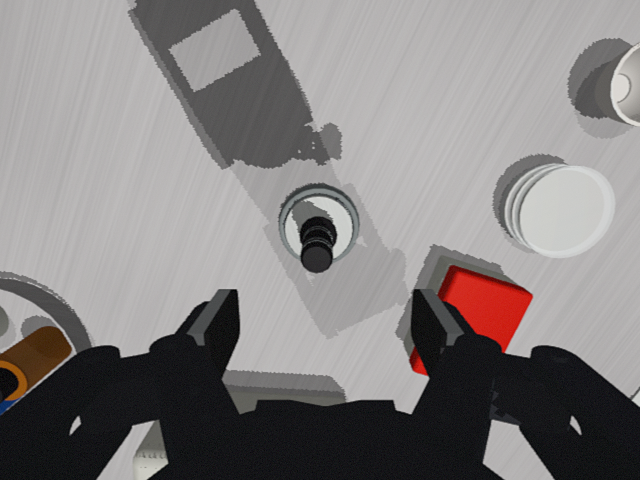

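The handle top is at (317,259) and the dock rim at (319,221). The tip box lies on the +y side, so I'll measure the clearance.

```bash
python3 - <<'E'
from h import *
c=cam("wrist")
print("dome z.116",fitring(c,cast(c,(317,259),.116)[0,:2],.119,.0125,.004,1))
print("dock foot/rim",fitring(c,cast(c,(319,221),.018)[0,:2],.018,.039,.006,1),fitring(c,cast(c,(319,221),.018)[0,:2],.018,.038,.006,-1))
g=cv2.cvtColor(c["im"],6)
for t in(25,35):
    b,st=blob(c,(295,240,340,276),t);print(b,st)
    print(cast(c,b,.12))
p=fitring(c,cast(c,(317,259),.119)[0,:2],.119,.0125,.004,1)[0]
s=ctrl.get_state();Rm=R.from_quat(s["tcp_rot"])
for uv in((455,265),(437,320)):print("box",Rm.inv().apply(cast(c,uv,.059)[0]-[*p,0])[:2])
go((*p,.071))
E
```

```text
dome z.116 (array([ 0.55127352, -0.31812359]), np.float64(0.013016368309623933), np.int64(175), np.float64(0.00015320689456254115))
dock foot/rim (array([ 0.54919143, -0.3148832 ]), np.float64(0.042942602211509924), np.int64(86), np.float64(0.00021073827016440642)) (array([ 0.54950235, -0.31577437]), np.float64(0.03897349611871843), np.int64(75), np.float64(0.0002823746760518905))
[316.         247.48427673] [  6   1  31  21 159]
[[ 0.54780946 -0.31082561  0.12      ]]
[315.87850467 249.04672897] [  6   1  31  26 214]
[[ 0.54825997 -0.31203402  0.12      ]]
box [-0.02810724  0.13388572]
box [-0.08742673  0.12124499]
tcp [ 0.5473 -0.2941  0.2517] yaw_y 25.02 tilt 0.01 units [-0.783 -0.219  6.025] F [-0.01 -0.16 -0.09] open 0.821 t 16.95
```

>>> send_rows(translation=[[-0.76, -0.21, 0], [0, 0, 1], [0, 0, 1], [0, 0, 1], [0, 0, 0]], rotation=[[0, 0, 0], [0, 0, 0], [0, 0, 0], [0, 0, 0], [0, 0, 0]], grip=[70, 70, 70, 70, 70])

```text
time: 17.58
eef_pos: [0.5496, -0.318, 0.1584]
tcp_rot: [0.538, 0.843, 0.0, -0.003]
contact_force: [0.5, -0.5, 0.4]
opening: 0.823
```

```bash
python3 - <<'E'
from h import *
c=cam("wrist","w7")
p,r,n,e=fitring(c,(.551,-.3175),.120,.0135,.005,1);print(p,r,n,e)
go((*p,.071))
E
```

```text
[ 0.55087987 -0.31765475] 0.013098435245497869 166 0.00013078470151312146
tcp [ 0.5507 -0.3187  0.1608] yaw_y 24.94 tilt 0.13 units [0.024 0.024 2.993] F [-0.2  -0.26  0.63] open 0.819 t 17.625
```

>>> send_rows(translation=[[0.02, 0.02, 1], [0, 0, 1], [0, 0, 0.7], [0, 0, 0.27], [0, 0, 0]], rotation=[[0, 0, 0], [0, 0, 0], [0, 0, 0], [0, 0, 0], [0, 0, 0]], grip=[70, 70, 70, 70, 70], squeeze=60)

```text
time: 18.25
eef_pos: [0.5517, -0.3179, 0.073]
tcp_rot: [0.538, 0.843, -0.0, 0.0]
contact_force: [-0.2, 0.4, -0.1]
opening: 0.819
```

>>> send_rows(translation=[[0, 0, 0], [0, 0, 0], [0, 0, 0], [0, 0, 0], [0, 0, 0]], rotation=[[0, 0, 0], [0, 0, 0], [0, 0, 0], [0, 0, 0], [0, 0, 0]], grip=[50, 36, 20, 20, 20])

```text
time: 18.88
eef_pos: [0.5517, -0.3179, 0.0731]
tcp_rot: [0.538, 0.843, -0.0, 0.001]
contact_force: [-0.7, -0.7, 0.9]
opening: 0.304
```

>>> send_rows(translation=[[0, 0, 0], [0, 0, 0], [0, 0, 0]], rotation=[[0, 0, 0], [0, 0, 0], [0, 0, 0]], grip=[20, 20, 20])

```text
time: 19.25
eef_pos: [0.5516, -0.3178, 0.0728]
tcp_rot: [0.538, 0.843, -0.0, 0.0]
contact_force: [0.8, 0.0, 1.1]
opening: 0.305
```

>>> send_rows(translation=[[0, 0, -0.3], [0, 0, -0.5], [0, 0, -0.7], [0, 0, -1], [0, 0, -1]], rotation=[[0, 0, 0], [0, 0, 0], [0, 0, 0], [0, 0, 0], [0, 0, 0]], grip=[20, 20, 20, 20, 20])

```text
time: 19.88
eef_pos: [0.5513, -0.3173, 0.1798]
tcp_rot: [0.538, 0.843, 0.0, 0.0]
contact_force: [-0.5, -0.2, -0.9]
opening: 0.303
```

>>> send_rows(translation=[[0, 0, 0], [0, 0, 0], [0, 0, 0]], rotation=[[0, 0, 0], [0, 0, 0], [0, 0, 0]], grip=[20, 20, 20])

```text
time: 20.25
eef_pos: [0.5505, -0.3167, 0.1756]
tcp_rot: [0.538, 0.843, 0.0, -0.002]
contact_force: [-1.3, -0.7, -1.6]
opening: 0.299
```

```bash
python3 - <<'E'
from h import *
go((.6065,.0435,.165))
c=cam("wrist");s=cam("side")
cv2.imwrite("pics/c5.png",np.hstack([cv2.resize(c["im"],(533,400)),cv2.resize(s["im"][250:450,220:353],(266,400))]))
E
```

```text
tcp [ 0.5505 -0.3167  0.1756] yaw_y 24.96 tilt 0.21 units [10.098  6.76   0.374] F [-1.32 -0.66 -1.63] open 0.299 t 20.25
```

View pics/c5.png

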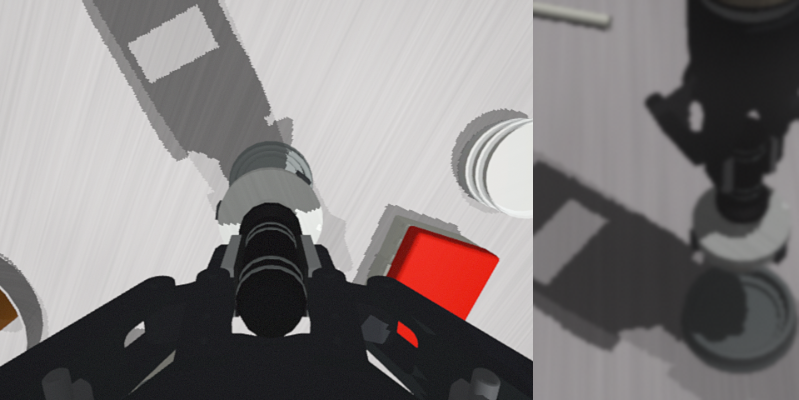

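The applicator is lifted clear of the dock. Moving to the ring at height; a burner and a cup stand nearby but beyond it.

>>> send_rows(translation=[[0.6, 0.4, 0], [0.9, 0.6, 0], [0.9, 0.6, 0], [0.9, 0.6, 0], [0.9, 0.6, 0]], rotation=[[0, 0, 0], [0, 0, 0], [0, 0, 0], [0, 0, 0], [0, 0, 0]], grip=[20, 20, 20, 20, 20])

```text
time: 20.98
eef_pos: [0.5743, -0.1654, 0.1773]
tcp_rot: [0.537, 0.843, 0.0, -0.0]
contact_force: [0.6, -0.3, -1.8]
opening: 0.297
```

>>> send_rows(translation=[[0.9, 0.6, 0], [0.9, 0.6, 0], [0.9, 0.6, 0], [0.9, 0.6, 0], [0.9, 0.6, 0]], rotation=[[0, 0, 0], [0, 0, 0], [0, 0, 0], [0, 0, 0], [0, 0, 0]], grip=[20, 20, 20, 20, 20])

```text
time: 21.6
eef_pos: [0.5985, -0.0051, 0.1773]
tcp_rot: [0.537, 0.843, 0.0, -0.0]
contact_force: [0.0, -0.5, -2.1]
opening: 0.303
```

>>> send_rows(translation=[[0.9, 0.6, 0], [0.5, 0.3, 0], [0, 0, 0], [0, 0, 0], [0, 0, 0]], rotation=[[0, 0, 0], [0, 0, 0], [0, 0, 0], [0, 0, 0], [0, 0, 0]], grip=[20, 20, 20, 20, 20])

```text
time: 22.22
eef_pos: [0.6058, 0.0409, 0.1776]
tcp_rot: [0.538, 0.843, -0.0, 0.0]
contact_force: [-0.4, -0.2, -2.9]
opening: 0.3
```

```bash
python3 - <<'E'
from h import *
go((.6065,.0435,.165))
s=ctrl.get_state();c=cam("wrist","w8");z0=s["eef_pos"][2]-.0678;x=s["eef_pos"][:2]
Rm=R.from_quat(s["tcp_rot"])
for n,z,r,t,sg in(("holder top",.021,.035,.005,1),("holder top",.021,.035,.005,-1),("dome",.115,.0135,.004,1)):
    try:
        f=fitring(c,x,z0+z,r,t,sg);print(n,sg,f,"tool off mm",Rm.inv().apply([*(f[0]-x)*1e3,0])[:2].round(2))
    except Exception as e:print(n,e)
print("ring",fitring(c,(.6065,.0435),0,.038,.004,1))
im=c["im"].copy()
for z,r in((.021,.035),(.115,.0135)):
    a=np.linspace(0,6.28,60);q=proj(c,np.c_[x[0]+r*np.cos(a),x[1]+r*np.sin(a),np.full(60,z0+z)]).astype(np.int32)
    cv2.polylines(im,[q],True,(0,255,0),1)
cv2.imwrite("pics/c6.png",cv2.resize(im[130:430,190:460],(720,800))[:600])
E
```

```text
tcp [0.6058 0.0409 0.1776] yaw_y 24.88 tilt 0.02 units [0.068 0.058 0.42 ] F [-0.36 -0.18 -2.93] open 0.3 t 22.225
holder top 1 (array([0.60416443, 0.04326196]), np.float64(0.03455143488702286), np.int64(91), np.float64(0.0005832783140880166)) tool off mm [ 2.8  -0.47]
holder top -1 (array([0.6058966 , 0.04061901]), np.float64(0.034755587426797865), np.int64(104), np.float64(0.0001996956029142712)) tool off mm [-0.33 -0.02]
dome 1 (array([0.60544174, 0.04278807]), np.float64(0.013315070953738756), np.int64(162), np.float64(0.00031636005485982525)) tool off mm [1.83 0.48]
ring (array([0.60642904, 0.04330672]), np.float64(0.03802245877990974), np.int64(92), np.float64(0.0001694512341242532))
```

View pics/c6.png

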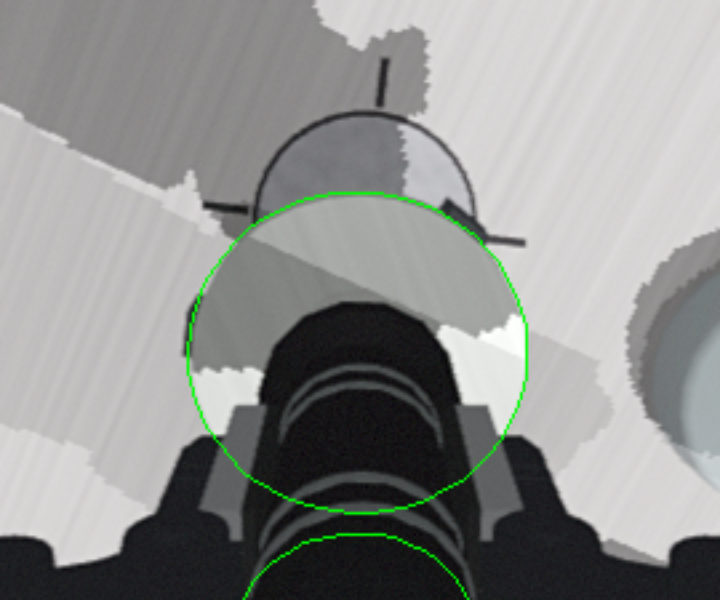

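The plate-holder outline sits on the expected circle (offset 0.3 mm), and the ring fit repeats at (0.6064, 0.0433). The dome offset of 1.8 mm is probably a silhouette effect, so I'll check tilt again nearer the bench. Aligning and descending to about 10 mm.

>>> send_rows(translation=[[0.08, 0.06, 0.5], [0, 0, 1], [0, 0, 1], [0, 0, 0.6], [0, 0, 0.2]], rotation=[[0, 0, 0], [0, 0, 0], [0, 0, 0], [0, 0, 0], [0, 0, 0]], grip=[20, 20, 20, 20, 20])

```text
time: 22.9
eef_pos: [0.6054, 0.0449, 0.0767]
tcp_rot: [0.538, 0.843, -0.001, -0.001]
contact_force: [-0.1, -0.4, -1.4]
opening: 0.304
```

>>> send_rows(translation=[[0, 0, 0], [0, 0, 0]], rotation=[[0, 0, 0], [0, 0, 0]], grip=[20, 20])

```text
time: 23.15
eef_pos: [0.6075, 0.0448, 0.0801]
tcp_rot: [0.538, 0.843, 0.001, 0.001]
contact_force: [-0.2, 0.2, -1.4]
opening: 0.302
```

```bash
cat > chk.py <<'E'
from h import *
go((.6065,.0434,.0608))
s=ctrl.get_state();c=cam("wrist","chk%d"%(s["time"]*1000));x=s["eef_pos"][:2];z0=max(s["eef_pos"][2]-.0678,0)
Rm=R.from_quat(s["tcp_rot"])
f=fitring(c,x,z0+.021,.035,.004,-1);print("holder",f,"vs ring mm",(f[0]-[.6065,.0434])*1e3,"tool off",Rm.inv().apply([*(f[0]-x)*1e3,0])[:2].round(2))
try: print("ring",fitring(c,(.6065,.0434),0,.038,.003,1))
except Exception as e: print("ring",e)
E
python3 chk.py; python3 - <<'E'
from h import *
# handle axis tilt from side view: left/right edges of dark sleeve per row near the dome are hidden; report statics only
print(np.round(ctrl.get_state()["wrist_torque"],3),np.round(ctrl.get_state()["contact_force"],2))
E
```

```text
tcp [0.6075 0.0448 0.0801] yaw_y 24.96 tilt 0.15 units [-0.028 -0.052  0.642] F [-0.17  0.18 -1.41] open 0.302 t 23.15
holder (array([0.6077362 , 0.04450481]), np.float64(0.03473441229378998), np.int64(106), np.float64(0.00022257121644665272)) vs ring mm [1.23619891 1.10480707] tool off [-0.39  0.06]
ring (array([0.60636237, 0.0435826 ]), np.float64(0.03778939690296646), np.int64(95), np.float64(0.00022059945631514093))
[-0.004  0.03  -0.009] [ 0.36 -0.31 -2.19]
```

>>> send_rows(translation=[[-0.01, -0.05, 0.1], [0, 0, 0.1], [0, 0, 0.1], [0, 0, 0], [0, 0, 0]], rotation=[[0, 0, 0], [0, 0, 0], [0, 0, 0], [0, 0, 0], [0, 0, 0]], grip=[20, 20, 20, 20, 20])

```text
time: 23.82
eef_pos: [0.6052, 0.044, 0.0695]
tcp_rot: [0.538, 0.843, -0.0, -0.0]
contact_force: [0.4, -0.5, -2.0]
opening: 0.306
```

>>> send_rows(translation=[[0, 0, 0.05], [0, 0, 0.05], [0, 0, 0.04], [0, 0, 0], [0, 0, 0]], rotation=[[0, 0, 0], [0, 0, 0], [0, 0, 0], [0, 0, 0], [0, 0, 0]], grip=[20, 20, 20, 20, 20])

```text
time: 24.45
eef_pos: [0.6053, 0.044, 0.0656]
tcp_rot: [0.538, 0.843, 0.0, 0.0]
contact_force: [-2.5, -0.5, 2.6]
opening: 0.299
```

```bash
python3 chk.py
```

```text
tcp [0.6053 0.044  0.0656] yaw_y 24.96 tilt 0.01 units [-0.034  0.028  0.161] F [-2.52 -0.55  2.61] open 0.299 t 24.45
holder (array([0.60467822, 0.04578154]), np.float64(0.03526538239231182), np.int64(126), np.float64(0.00043921592340299753)) vs ring mm [-1.82178482  2.38154446] tool off [1.9 0.2]
ring (array([0.60637738, 0.04325307]), np.float64(0.03794581461008346), np.int64(99), np.float64(0.00020243469055357475))
```

```bash
cat > avg.py <<'E'
from h import *
F=[];P=[]
for i in range(8):
    eyes.read_camera("top");s=ctrl.get_state();F.append(np.r_[s["contact_force"],s["wrist_torque"]]);P.append(s["eef_pos"])
print("F,M",np.mean(F,0).round(2),"sd",np.std(F,0).round(2),"P",np.mean(P,0).round(4),s["time"])
c=cam("wrist");x=np.mean(P,0)[:2]
for z in(.019,.021,.023):
    for t in(.002,.004):
        f=fitring(c,x,z,.035,t,-1);print(z,t,f[0].round(4),f[1:])
E
python3 avg.py
```

```text
F,M [-1.74 -0.27  1.81 -0.05  0.24  0.01] sd [0.34 0.43 0.39 0.02 0.04 0.03] P [0.6053 0.044  0.0655] 24.9
0.019 0.002 [0.6057 0.043 ] (np.float64(0.03515970325817319), np.int64(116), np.float64(0.00026916280391281683))
0.019 0.004 [0.6049 0.0452] (np.float64(0.03560975415813052), np.int64(127), np.float64(0.00042652406662048296))
0.021 0.002 [0.6055 0.0434] (np.float64(0.03496693462417929), np.int64(112), np.float64(0.00024372735018859623))
0.021 0.004 [0.6045 0.0458] (np.float64(0.03533243937613855), np.int64(116), np.float64(0.0003875531389263853))
0.023 0.002 [0.6052 0.044 ] (np.float64(0.03469123455207452), np.int64(107), np.float64(0.0002194270847148443))
0.023 0.004 [0.6041 0.0466] (np.float64(0.03492707593983458), np.int64(106), np.float64(0.00034084941141740194))
```

Contact has been made: about 4.0 N on the bench (1.8 + 2.2 N weight), and the plate is about 1 mm off the ring's centre. Pressing about 3.5 mm further.

>>> send_rows(translation=[[0, 0, 0.06], [0, 0, 0.06], [0, 0, 0], [0, 0, 0], [0, 0, 0]], rotation=[[0, 0, 0], [0, 0, 0], [0, 0, 0], [0, 0, 0], [0, 0, 0]], grip=[20, 20, 20, 20, 20])

```text
time: 25.58
eef_pos: [0.6053, 0.044, 0.062]
tcp_rot: [0.538, 0.843, 0.0, 0.0]
contact_force: [-0.8, -0.7, 2.7]
opening: 0.297
```

```bash
python3 avg.py; python3 - <<'E'
from h import *
c=cam("wrist")["im"];s=cam("side")["im"]
cv2.imwrite("pics/c7.png",np.hstack([cv2.resize(c[130:430,180:480],(400,400)),cv2.resize(s[180:280,290:390],(400,400),interpolation=2)]))
E
```

```text
F,M [-1.34 -0.16  3.04 -0.04  0.24 -0.  ] sd [0.37 0.28 0.55 0.02 0.03 0.03] P [0.6053 0.044  0.0619] 25.975
0.019 0.002 [0.6058 0.043 ] (np.float64(0.03516659199483231), np.int64(105), np.float64(0.00022291052079026244))
0.019 0.004 [0.6051 0.0464] (np.float64(0.03514433093262306), np.int64(104), np.float64(0.0003245015018145206))
0.021 0.002 [0.6056 0.0434] (np.float64(0.034957338255747906), np.int64(103), np.float64(0.00020981866727824532))
0.021 0.004 [0.6046 0.047 ] (np.float64(0.03476757629275327), np.int64(101), np.float64(0.00029995280974312165))
0.023 0.002 [0.6053 0.044 ] (np.float64(0.03470000737725591), np.int64(105), np.float64(0.00028226794880178513))
0.023 0.004 [0.6043 0.0477] (np.float64(0.0342911107703298), np.int64(104), np.float64(0.00028835413893031094))
```

View pics/c7.png

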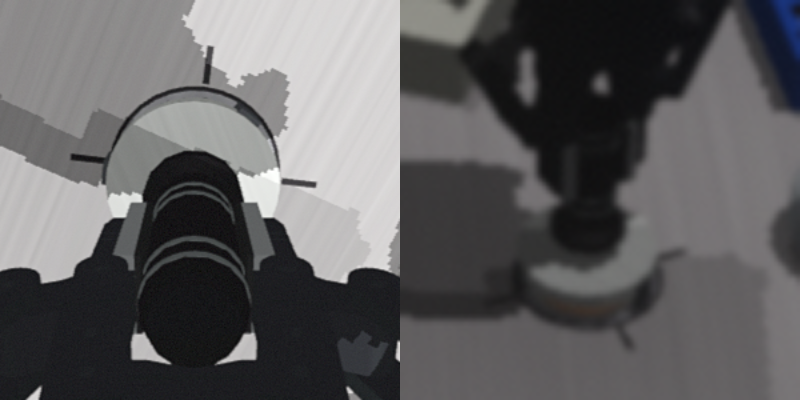

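The last picture shows the plate holder flat inside the ring with an even margin. The ticks are visible at (210,65), (88,158) and (300,183), and the handle is between the pads. The bench force is about 5.2 N (3.0 + 2.2 N). Handing in.

```bash
python3 - <<'E'
from plant import ctrl,ticket
s=ctrl.get_state();print(s["time"],s["contact_force"],s["eef_pos"],s["opening"]);print(ticket.sign_off())
E
```

```text
26.125 [-1.92509235 -0.59087866  3.66408174] [0.60526021 0.04398861 0.06184844] 0.3015965978608477
the job is handed in; nothing more can be done
None
```

The job is handed in at 26 s: the 50 ml bottle is released in its 51 mm well, and the applicator is still gripped and pressing its plate on the ring. No verdict is reported.

**Bottle:** after release the pictures showed it upright and seated, with the cap about 1 mm from the well centre. I did not look at it again just before handing in.

**Plate position:** the closest edge fit put the plate about 1 mm from the ring's centre. Looser fits read 3–5 mm off, probably because they caught the printed ring's own edge; both are inside the 8 mm limit.

**Push:** about 5.2 N averaged on the bench (3.0 N measured plus 2.2 N applicator weight). The sink, about 6 mm, points to about 4.8 N. The single reading at hand-in gave about 5.9 N, with noise of roughly 0.5 N.

**Checks that were less clean:**
- A sideways force of 1.3–1.9 N and a moment of about 0.24 N m remain at the wrist.
- A fit of the handle's dome before contact hinted at up to 0.02 rad of tilt, while the plate rim fitted flat. The limit is 0.05 rad.
- I saw no bystander disturbed in the views taken, but did not measure them again at the end.

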